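Stack a carrying tote on the tote of fittings

ROBOT

A 6-joint arm with a two-finger parallel gripper is mounted at the origin on the work surface. World frame = base frame: x ahead of the robot, y to its left, z up, the work surface at z = 0. Lengths are in m, angles in rad, forces in N, time in s.
With the tool pointing down it reaches from about 0.25 to 0.725 m from the base axis. Payload 4 kg.
Tool frame: the origin (TCP) lies where the fingers leave the gripper's body, on its centre line; the fingertips stand 73 mm ahead of it and the grasp point (between the pads) lies 54 mm ahead of it (bot.tip_reach is the z of the fingertips in the tool frame, in m); z points along the fingers, x is the direction in which the jaws open and shut, and the axes are right-handed (so a half turn about z gives the same grasp; the last joint's range is limited). The gripper opens to 85 mm and grips with 20 to 120 N. Pads are 22 mm wide; open, the fingers measure 114 mm over their backs; the gripper's body (76 mm by 85 mm) begins 54 mm behind the grasp point. The pads swing forward as they close: fully open they stand 13 mm farther back than shut.
Start: joints at [1.325, 0.241, 0.005, 1.335, 0, 1.571], TCP at [0.122, 0.485, 0.304] pointing down, gripper open.
Joint ranges: [-2.72, 2.72], [-1.05, 1.87], [-1.09, 1.28], [-1.99, 2.15], [-1.42, 1.44], [-3.14, 3.14]. Speed limits (rad/s): [2.79, 2.79, 3.14, 3.14, 3.14, 3.14].

INTERFACE

Orientations are given as a unit quaternion [x, y, z, w].
In Python, from workcell import bot, vision, job_done gives the robot as it stands.
- The arm moves only by the tool drive_tool, never from a script. Its argument "steps" is one flat list of numbers, 7 for each row, row after row: the shift along the tool's x, y, z in m, then the turn, a rotation vector about the tool's x, y, z in degrees, then the closure, from -1 (fully open) to 1 (shut). A call has 1 to 8 rows; each row shifts and turns the commanded pose from where the row before left it, along the tool's axes as they then stand; what a row does not reach is not made up. A row lasts 1/12 s, in which the tool goes at most 41.7 mm and 7.16 degrees, less where a joint would pass 70% of its speed; a pose out of reach is approached as far as the arm can. A call is refused whole if a number of a shift passes 0.0417 or a number of a turn 7.16, either way. A call with a gripper value outside its range is refused whole. The fingers move at their own pace and stop on an object; the grip force is fixed at half the most. Time passes only in rows, so rows that do not move let the fingers close. It gives the time, the measured TCP pose, the force and the opening at its end, in the units of the state.
- bot.get_obs(): the state, without advancing time (a new reading comes with each control period).
- vision.camera(name): name is "side" or "top" or "wrist"; returns (picture, depth): 384x512x3 uint8, red, green, blue; 384x512 float32, m along the optical axis (not along the pixel's ray), 0 where there is no reading.
- vision.camera_model(name): a dict with "mtx" (3x3 intrinsics, pixels), "D" ([k1, k2, p1, p2, k3] as OpenCV has them; the pictures are not rectified), "rvec" (rotation vector, rad) and "tvec" (3), from world to camera coordinates, as OpenCV has them. Camera axes: x right, y down, z forward; pixel columns grow to the right and rows downward; lengths in m; the calibration is good to about 2 mm. A picture is of the moment at which its call begins: read the wrist's pose just before it. camera_model takes no time and is no camera call; for the wrist camera it gives the pose at the moment of the call.
- job_done(): hands the job in, once; it reports no verdict.
The state is a dict: "clock": time; "joint_pos": joint angles; "joint_vel": joint speeds; "tau": joint torques, N m; "eef_pos": TCP position; "tool_rot": TCP orientation; "ft_force": force on the tool from outside, world axes, zero at the start; "ft_torque": the same for the moment, N m; "grip_width": finger opening in m.
Only numpy, scipy, OpenCV 4.12 (cv2) and the standard library are available. Lean on these libraries where they do the work, as an engineer would, in place of code of your own. Each camera call takes 0.05 s, during which the arm holds its last target.

TASK

Take the tote with the carrying handle and stack it on the tote that holds the steel fittings, so that it stands level up on that tote's ledges, just inside its rim: turned the opposite way to the lower tote, dipped front over plain back, because the same way round it would sink in onto the fittings. Set it down rather than dropping it, let go, and leave the two other totes standing where they are.

Things in the scene. Friction and masses are not known exactly. Their poses are not given: they have to be found in the camera images.
- caddy: Blue plastic tote with a fixed carrying handle, empty, 0.4 kg. Shape as full_tote, origin under its floor's centre, z up, x lengthwise, front end -x. Handle over its middle: straight bar along the tote's y, 16 mm thick in x, 20 high, 140 long, bar centre 122 mm above the origin, a post at each end. Opposite way to the lower tote it stacks: origin 70 mm above the lower one's, 7 mm play each way.
- caddy_front (a point): Middle of the lower edge of the dip in the handled tote's front end, 94 mm from its origin along its -x and 40 mm up. With this front at the same end as a lower tote's front the outside grooves slide down over the lower columns and it nests; at the opposite end its floor rests on the four ledges and it stacks.
- full_tote: Tote to stack on, no handle, steel fittings inside (33 mm high), 1.6 kg, loose. Blue, 176 x 106 mm at the floor, 200 x 130 at the rim (lip 210 x 142), 80 high, walls 3. Origin under the floor's centre, x lengthwise. Front end (-x): 76 mm wide dip down to 40 high. In each long wall columns at x = +60 and -25 mm, hollow outside as grooves, with ledges 20 long, 70 high, 42 mm off centre outward.
- empty_tote: Bystander to leave alone: tote of the same shape and size as the full one (210 x 142 x 80 mm over all), no handle, empty, 0.9 kg, loose on the bench. Origin at the centre of its underside, x lengthwise, dipped front end at -x.

How it is judged:
By the outcome, as a careful person would: the job done as asked, in the order asked, and still so for the second after the job is handed in, with the robot touching nothing.
It also fails if it takes over 48 s, if anything falls off the work surface, if the arm or the gripper's body presses on something with over 40 N, if the wrist force passes 120 N, or if a joint passes its speed limit or range.

## Working session

There is one attempt and no reset: what is moved stays moved. The work goes in short steps, Python scripts to look and compute and a tool call to move; the robot and the scene stay as the last step left them, time stands still between calls to the robot, and variables do not carry over. Pictures are saved under pics/ and viewed, and the job is handed in when it is done.

Besides the shell and the picture viewer there is one more tool, called after "Call:" by a JSON object that holds its "op" and its "data", one argument or row to a line. drive_tool: Moves the arm, as the interface text tells. Its arguments: {"type":"object","properties":{"steps":{"type":"array"}},"required":["steps"]}

```bash
ls; mkdir -p pics; python3 - <<'E'
from workcell import bot, vision
import cv2, numpy as np
for n in ("top","side"):
    p,d=vision.camera(n); np.save(f"pics/{n}_d.npy",d); cv2.imwrite(f"pics/{n}0.png",p[:,:,::-1])
    m=vision.camera_model(n); print(n,{k:np.round(v,4).tolist() for k,v in m.items()})
print(bot.get_obs())
E
```

```text
pics
top {'mtx': [[411.5456, 0.0, 257.8629], [0.0, 411.5456, 194.8948], [0.0, 0.0, 1.0]], 'D': [-0.1014, 0.0, 0.0, 0.0, 0.0], 'rvec': [2.162, -2.0436, 0.2241], 'tvec': [-0.0522, 0.512, 1.1348]}
side {'mtx': [[444.0362, 0.0, 255.7625], [0.0, 444.0362, 190.5582], [0.0, 0.0, 1.0]], 'D': [-0.0809, 0.0, 0.0, 0.0, 0.0], 'rvec': [2.2413, -0.4906, 0.2349], 'tvec': [-0.4642, 0.1709, 1.0182]}
{'clock': 0.1, 'joint_pos': array([ 1.32499592e+00,  2.41335761e-01,  3.83002287e-03,  1.33522017e+00,
       -2.74548751e-05,  1.57079882e+00]), 'joint_vel': array([-0.00117447, -0.00191118,  0.00274917, -0.00019618,  0.00047115,
       -0.00033902]), 'tau': array([ 1.47388007e-03, -3.73138261e+01,  2.53009683e+01,  1.08694844e-02,
        1.13280760e-04,  1.41313542e-06]), 'eef_pos': array([0.12156352, 0.4845354 , 0.30309176]), 'tool_rot': array([ 7.88458619e-01,  6.15087047e-01, -7.52252104e-04,  6.04255359e-04]), 'ft_force': array([-0.1239877 , -0.14750053, -0.58522366]), 'ft_torque': array([-0.06793972,  0.0149857 , -0.04972623]), 'grip_width': 0.08533928625520437}
```

View pics/top0.png

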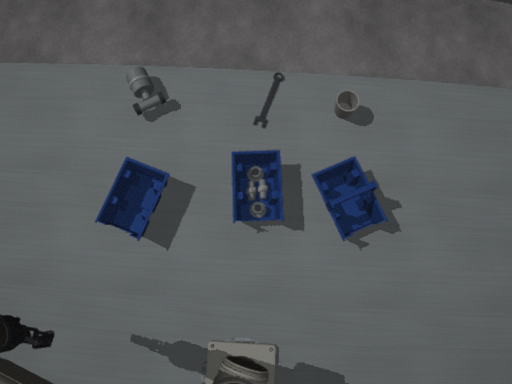

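View pics/side0.png

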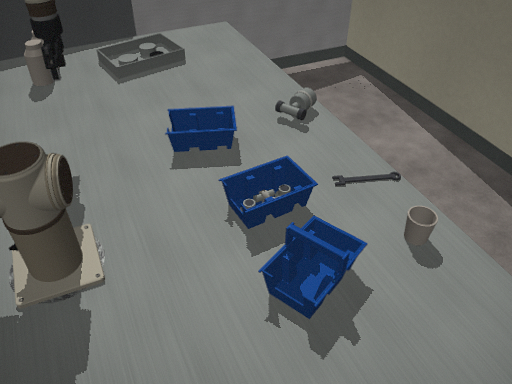

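The caddy is at about (348,198) in the top view, the full tote at (257,187) and the empty one at (133,198). I'll enlarge the first two.

```bash
cat > h.py <<'E'
import cv2, numpy as np
from workcell import bot, vision
def world(m,d,uv,dep=None):
    uv=np.asarray(uv,float).reshape(-1,1,2)
    n=cv2.undistortPoints(uv,m["mtx"],m["D"]).reshape(-1,2)
    R=cv2.Rodrigues(np.asarray(m["rvec"],float))[0]; t=np.asarray(m["tvec"],float).ravel()
    return n,R,t
def onplane(m,uv,z):
    n,R,t=world(m,None,uv); c=-R.T@t
    r=np.c_[n,np.ones(len(n))]@R
    return c+r*((z-c[2])/r[:,2])[:,None]
def cloud(m,d):
    v,u=np.nonzero(d>0); n,R,t=world(m,None,np.c_[u,v])
    z=d[v,u]; return (np.c_[n,np.ones(len(n))]*z[:,None]-t)@R,u,v
def proj(m,P):
    return cv2.projectPoints(np.asarray(P,float).reshape(-1,3),np.asarray(m["rvec"],float),np.asarray(m["tvec"],float),m["mtx"],m["D"])[0].reshape(-1,2)
E
python3 - <<'E'
import cv2,numpy as np
from h import *
im=cv2.imread("pics/top0.png")
a=cv2.resize(im[140:250,300:400],None,fx=5,fy=5,interpolation=cv2.INTER_CUBIC)
a=cv2.convertScaleAbs(a,alpha=1.8)
cv2.imwrite("pics/cad.png",a)
b=cv2.convertScaleAbs(cv2.resize(im[140:240,215:300],None,fx=6,fy=6,interpolation=cv2.INTER_CUBIC),alpha=1.8)
cv2.imwrite("pics/full.png",b)
m=vision.camera_model("top"); d=np.load("pics/top_d.npy")
P,u,v=cloud(m,d)
for nm,(u0,u1,v0,v1) in dict(cad=(305,392,150,245),full=(225,292,143,230)).items():
    for lo,hi in ((.072,.09),(.09,.112),(.112,.14)):
        s=(u>=u0)&(u<u1)&(v>=v0)&(v<v1)&(P[:,2]>lo)&(P[:,2]<hi)
        if s.sum()>5:
            r=cv2.minAreaRect(P[s,:2].astype(np.float32)*1000); print(nm,lo,s.sum(),np.round(r[0],1),np.round(r[1],1),round(r[2],1),P[s,2].max().round(4),np.median(P[s,2]).round(4))
E
```

```text
cad 0.072 703 [ 518.7 -283.1] [211.2 144.1] 26.7 0.0893 0.0791
cad 0.09 23 [ 508.2 -284.7] [ 22.3 138.7] 18.7 0.1117 0.1011
cad 0.112 339 [ 517.7 -283.4] [ 22.4 141. ] 27.1 0.137 0.1311
full 0.072 728 [538.6 -17.3] [210.6 142.1] 5.3 0.0861 0.0792
```

View pics/cad.png

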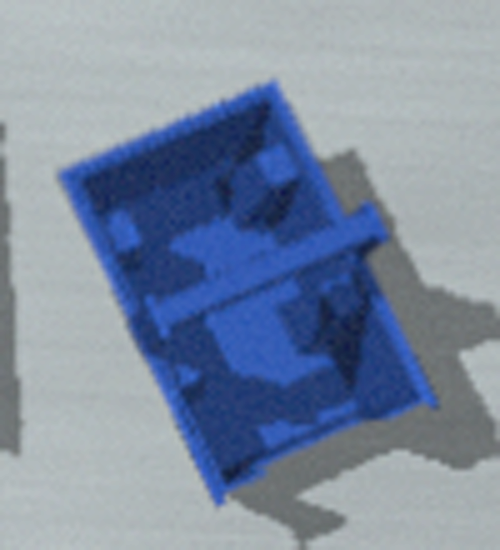

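View pics/full.png

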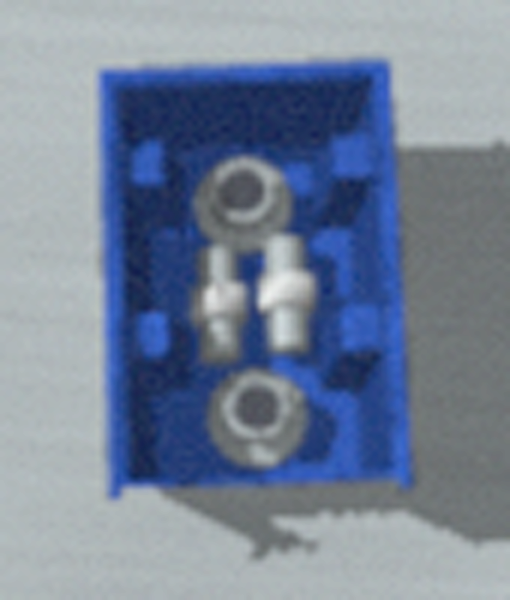

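```bash
cat >> h.py <<'E'
def tote(x,y,yaw,z0=0,handle=False):
    c,s=np.cos(np.radians(yaw)),np.sin(np.radians(yaw))
    L=[]
    def box(x0,x1,y0,y1,z): return [(x0,y0,z),(x1,y0,z),(x1,y1,z),(x0,y1,z)]
    L.append(box(-.105,.105,-.071,.071,.08)); L.append(box(-.088,.088,-.053,.053,0))
    L.append([(-.1,-.038,.08),(-.094,-.038,.04),(-.094,.038,.04),(-.1,.038,.08)])
    for cx in (.06,-.025):
        for sy in (1,-1): L.append(box(cx-.01,cx+.01,sy*.042,sy*.054,.07))
    if handle: L.append(box(-.008,.008,-.07,.07,.132)); 
    R=np.array([[c,-s,0],[s,c,0],[0,0,1]])
    return [np.array(l)@R.T+[x,y,z0] for l in L]
def overlay(name,im,ts,crop,f,out):
    m=vision.camera_model(name); u0,u1,v0,v1=crop
    a=cv2.convertScaleAbs(cv2.resize(im[v0:v1,u0:u1],None,fx=f,fy=f,interpolation=cv2.INTER_CUBIC),alpha=1.8)
    for t in ts:
        for l in t:
            q=((proj(m,l)+.5-[u0,v0])*f).round().astype(np.int32)
            cv2.polylines(a,[q],True,(0,255,255),1)
    cv2.imwrite(out,a)
E
python3 - <<'E'
from h import *
T=[tote(.5182,-.2833,26.9,0,True),tote(.5386,-.0173,5.3)]
overlay("top",cv2.imread("pics/top0.png"),T,(220,400,140,250),4,"pics/o1.png")
overlay("side",cv2.imread("pics/side0.png"),T,(210,380,145,325),3,"pics/o2.png")
E
```

```text
(no output)
```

View pics/o1.png

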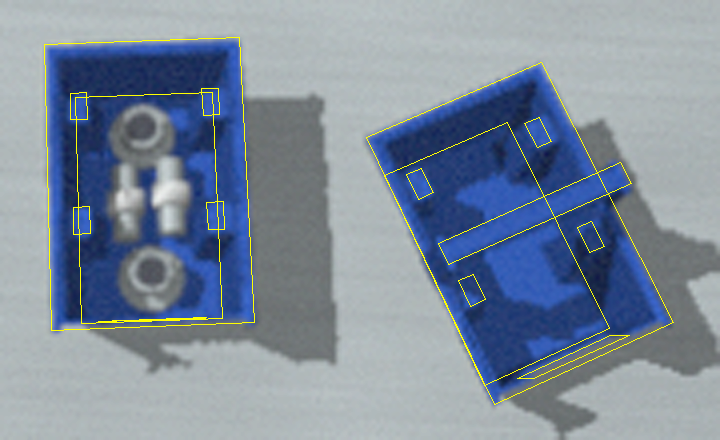

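View pics/o2.png

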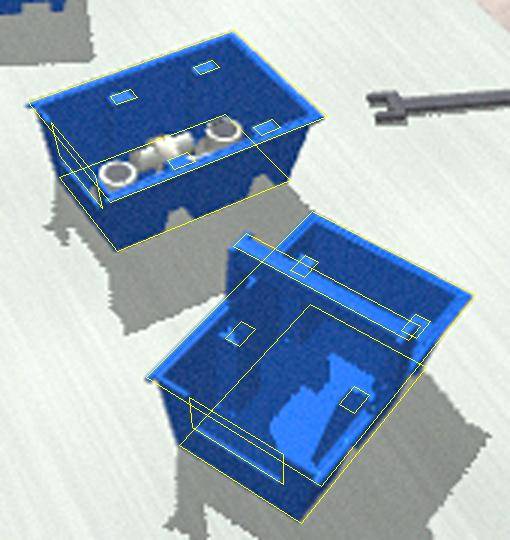

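Call:
{"op": "drive_tool", "data": {
  "steps": [0,0,-0.02,0,0,7,-1,0,0,-0.02,0,0,7,-1,0,0,0,0,0,0,-1]
}}

```text
clock: 0.35
eef_pos: [0.1219, 0.4861, 0.3471]
tool_rot: [0.858, 0.513, 0.002, -0.002]
ft_force: [-0.0, 0.4, 0.4]
grip_width: 0.0853
```

```bash
python3 -c "
from h import *
o=bot.get_obs();print(o['clock'],o['joint_pos'],o['eef_pos'],o['tool_rot'])"
```

```text
0.35 [ 1.32499796e+00  2.25237206e-01  9.69102976e-02  1.43716440e+00
 -1.68668038e-05  1.81810824e+00] [0.12194687 0.48607772 0.3470893 ] [ 0.85829994  0.51314147  0.00188015 -0.00187107]
```

The model outlines fit both views within about a pixel. The caddy is at (0.518,-0.283), yaw 27°, and the full tote at (0.539,-0.017), yaw 5.3°, both with their fronts towards the robot. j6 grows with +z turn, so there is range for about +158° of tote yaw. Next I go over the caddy.

Call:
{"op": "drive_tool", "data": {
  "steps": [0,0,0,0,0,7,-1,0,0,0,0,0,7,-1,0,0,0,0,0,7,-1,0,0,0,0,0,7,-1,0,0,0,0,0,7,-1,0.0075,0.02,0,0,0,0,-1,0.0075,0.033,0,0,0,0,-1,0.0075,0.033,0,0,0,0,-1]
}}

```text
clock: 1.02
eef_pos: [0.1807, 0.4179, 0.3426]
tool_rot: [0.972, 0.235, -0.0, 0.001]
ft_force: [1.3, 0.4, -0.2]
grip_width: 0.0856
```

Call:
{"op": "drive_tool", "data": {
  "steps": [0.0075,0.033,0,0,0,0,-1,0.0075,0.033,0,0,0,0,-1,0.0075,0.033,0,0,0,0,-1,0.0075,0.033,0,0,0,0,-1,0.0075,0.033,0,0,0,0,-1,0.0075,0.033,0,0,0,0,-1,0.0075,0.033,0,0,0,0,-1,0.0075,0.033,0,0,0,0,-1]
}}

```text
clock: 1.68
eef_pos: [0.3542, 0.2086, 0.3433]
tool_rot: [0.972, 0.234, -0.0, 0.0]
ft_force: [0.5, 0.2, 0.6]
grip_width: 0.0852
```

Call:
{"op": "drive_tool", "data": {
  "steps": [0.0075,0.033,0,0,0,0,-1,0.0075,0.033,0,0,0,0,-1,-0.007,0.033,0,0,0,0,-1,-0.007,0.033,0,0,0,0,-1,-0.007,0.033,0,0,0,0,-1,-0.007,0.033,0,0,0,0,-1,-0.007,0.033,0,0,0,0,-1,-0.007,0.033,0,0,0,0,-1]
}}

```text
clock: 2.35
eef_pos: [0.4489, -0.0391, 0.3432]
tool_rot: [0.972, 0.234, -0.0, -0.0]
ft_force: [0.4, 0.2, -0.1]
grip_width: 0.0855
```

Call:
{"op": "drive_tool", "data": {
  "steps": [-0.007,0.033,0,0,0,0,-1,-0.007,0.033,0,0,0,0,-1,-0.007,0.033,0,0,0,0,-1,-0.007,0.033,0,0,0,0,-1,-0.007,0.033,0,0,0,0,-1,0,0.015,0,0,0,0,-1,0,0,0,0,0,0,-1,0,0,0,0,0,0,-1]
}}

```text
clock: 3.02
eef_pos: [0.4991, -0.2142, 0.3426]
tool_rot: [0.973, 0.232, -0.001, -0.001]
ft_force: [-0.2, 0.3, -0.8]
grip_width: 0.0857
```

```bash
cat >> h.py <<'E'
from scipy.spatial.transform import Rotation as Ro
def to(x,y,yaw):
    o=bot.get_obs(); R=Ro.from_quat(o["tool_rot"]).as_matrix(); cy=np.degrees(np.arctan2(R[1,0],R[0,0]))
    d=np.array([x,y,o["eef_pos"][2]])-o["eef_pos"]
    print("clk",round(o["clock"],2),"pos",o["eef_pos"].round(4),"yaw",cy.round(2),"z-axis",R[:,2].round(4),"tool shift",(R.T@d).round(4),"turn z",round(cy-yaw,2),"j",o["joint_pos"].round(2),"F",o["ft_force"].round(1))
E
python3 - <<'E'
from h import *
to(.5182,-.2833,26.9)
p,d=vision.camera("wrist"); cv2.imwrite("pics/w1.png",p[:,:,::-1])
overlay("wrist",cv2.imread("pics/w1.png"),[tote(.5182,-.2833,26.9,0,True)],(0,512,0,384),1.5,"pics/w1o.png")
E
```

```text
clk 3.02 pos [ 0.4991 -0.2142  0.3426] yaw 26.89 z-axis [-0.0021  0.0013 -1.    ] tool shift [-0.0142  0.0703 -0.0001] turn z -0.01 j [-0.41  0.32  0.21  1.46  0.    0.7 ] F [-0.2  0.3 -0.8]
```

View pics/w1o.png

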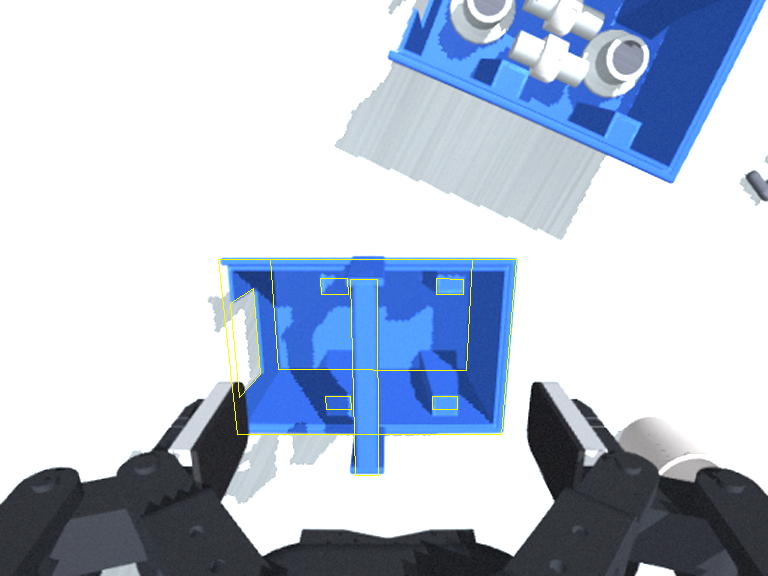

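The wrist view agrees: the bar runs along the outline at x≈365 px, and the dip is on the left. I move over the bar, then descend.

Call:
{"op": "drive_tool", "data": {
  "steps": [-0.005,0.025,0,0,0,0,-1,-0.005,0.025,0,0,0,0,-1,-0.004,0.02,0,0,0,0,-1,0,0,0.02,0,0,0,-1,0,0,0.02,0,0,0,-1,0,0,0.02,0,0,0,-1,0,0,0,0,0,0,-1,0,0,0,0,0,0,-1]
}}

```text
clock: 3.73
eef_pos: [0.5179, -0.2808, 0.2832]
tool_rot: [0.972, 0.234, -0.001, -0.001]
ft_force: [-0.5, -0.5, 0.2]
grip_width: 0.0857
```

```bash
python3 -c "
from h import *
to(.5182,-.2833,26.9)"
```

```text
clk 3.73 pos [ 0.5179 -0.2808  0.2832] yaw 27.04 z-axis [-0.0027  0.0017 -1.    ] tool shift [-0.0009  0.0024 -0.    ] turn z 0.14 j [-0.5   0.43  0.22  1.36  0.    0.6 ] F [-0.5 -0.5  0.2]
```

Call:
{"op": "drive_tool", "data": {
  "steps": [-0.001,0.0025,0.02,0,0,0,-1,0,0,0.02,0,0,0,-1,0,0,0.02,0,0,0,-1,0,0,0.02,0,0,0,-1,0,0,0.015,0,0,0,-1,0,0,0.01,0,0,0,-1,0,0,0,0,0,0,-1,0,0,0,0,0,0,-1]
}}

```text
clock: 4.4
eef_pos: [0.5194, -0.285, 0.18]
tool_rot: [0.972, 0.233, 0.0, 0.0]
ft_force: [-0.1, 0.5, -0.2]
grip_width: 0.0857
```

```bash
python3 -c "
from h import *
to(.5182,-.2833,26.9)
p,d=vision.camera('wrist'); cv2.imwrite('pics/w2.png',p[:,:,::-1])"
```

```text
clk 4.4 pos [ 0.5194 -0.285   0.18  ] yaw 26.96 z-axis [ 1.e-03 -5.e-04 -1.e+00] tool shift [-0.0003 -0.002  -0.    ] turn z 0.06 j [-0.5   0.5   0.05  1.12  0.    0.6 ] F [-0.1  0.5 -0.2]
```

View pics/w2.png

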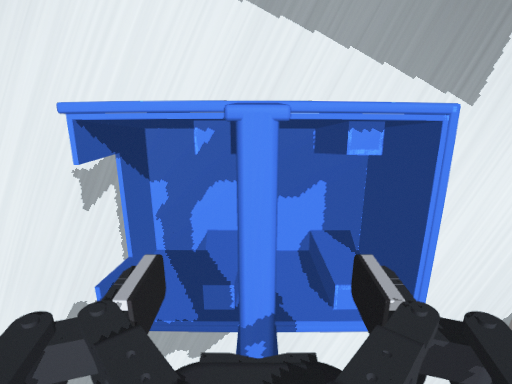

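The bar (x≈258 px) is midway between the pads (x≈150 and 365). I go down 4 mm and close.

Call:
{"op": "drive_tool", "data": {
  "steps": [0,-0.002,0.004,0,0,0,-1,0,0,0,0,0,0,-0.2,0,0,0,0,0,0,0.2,0,0,0,0,0,0,0.5,0,0,0,0,0,0,0.8,0,0,0,0,0,0,1,0,0,0,0,0,0,1,0,0,0,0,0,0,1]
}}

```text
clock: 5.12
eef_pos: [0.5181, -0.2835, 0.1752]
tool_rot: [0.973, 0.233, 0.0, 0.0]
ft_force: [0.4, 0.3, 0.7]
grip_width: 0.0147
```

Call:
{"op": "drive_tool", "data": {
  "steps": [0,0,0,0,0,0,1,0,0,0,0,0,0,1,0,0,0,0,0,0,1,0,0,0,0,0,0,1]
}}

```text
clock: 5.45
eef_pos: [0.5181, -0.2835, 0.1752]
tool_rot: [0.973, 0.233, 0.0, 0.0]
ft_force: [-0.1, -0.1, 2.2]
grip_width: 0.0148
```

```bash
python3 -c "
from h import *
to(.5182,-.2833,26.9)
p,d=vision.camera('side'); cv2.imwrite('pics/s2.png',p[:,:,::-1])
overlay('side',cv2.imread('pics/s2.png'),[tote(.5182,-.2833,26.9,0,True)],(210,380,145,325),3,'pics/o2.png')"
```

```text
clk 5.45 pos [ 0.5181 -0.2835  0.1752] yaw 26.91 z-axis [ 5.e-04 -3.e-04 -1.e+00] tool shift [ 0.0002 -0.0001 -0.    ] turn z 0.01 j [-0.5   0.5   0.04  1.11 -0.    0.6 ] F [-0.1 -0.1  2.2]
```

View pics/o2.png

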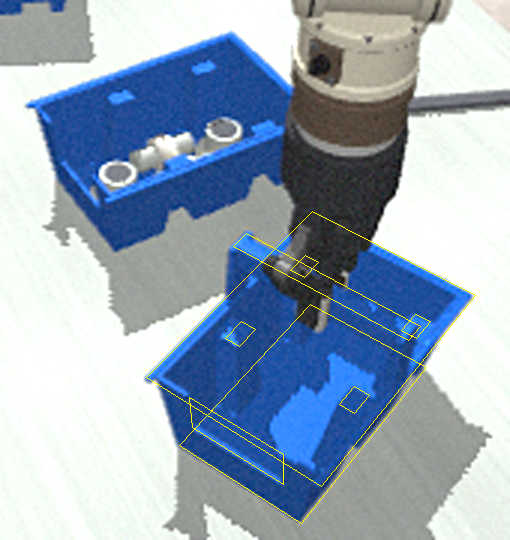

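The fingers have closed on the bar and the tote has not shifted. Next is the lift.

Call:
{"op": "drive_tool", "data": {
  "steps": [0,0,-0.005,0,0,0,1,0,0,-0.015,0,0,0,1,0,0,-0.02,0,0,0,1,0,0,-0.025,0,0,0,1,0,0,-0.025,0,0,0,1,0,0,-0.025,0,0,0,1,0,0,-0.02,0,0,0,1,0,0,-0.005,0,0,0,1]
}}

```text
clock: 6.17
eef_pos: [0.5186, -0.2838, 0.3183]
tool_rot: [0.973, 0.233, 0.002, 0.002]
ft_force: [1.5, -0.3, -2.3]
grip_width: 0.0146
```

Call:
{"op": "drive_tool", "data": {
  "steps": [0,0,0,0,0,0,1,0,0,0,0,0,5,1,0,0,0,0,0,5,1,0,0,0,0,0,-5,1,0,0,0,0,0,-5,1]
}}

```text
clock: 6.58
eef_pos: [0.517, -0.2829, 0.3118]
tool_rot: [0.972, 0.235, -0.002, -0.002]
ft_force: [-0.2, 0.6, -4.1]
grip_width: 0.0155
```

```bash
python3 -c "
from h import *
to(.5386,-.0173,185.3-360)
p,d=vision.camera('side'); cv2.imwrite('pics/s3.png',p[:,:,::-1])"
```

```text
clk 6.58 pos [ 0.517  -0.2829  0.3118] yaw 27.14 z-axis [-0.0048  0.0026 -1.    ] tool shift [ 0.1404 -0.2265  0.0006] turn z 201.84 j [-0.5   0.42  0.28  1.44  0.    0.6 ] F [-0.2  0.6 -4.1]
```

View pics/s3.png

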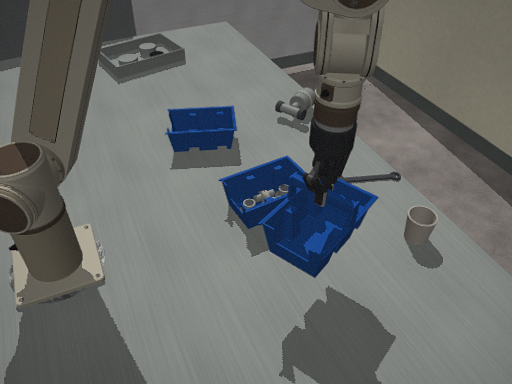

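The tote is lifted and hangs level, and the lower totes are undisturbed. I turn -158° about tool z, in place.

Call:
{"op": "drive_tool", "data": {
  "steps": [0,0,0,0,0,-2,1,0,0,0,0,0,-4,1,0,0,0,0,0,-5,1,0,0,0,0,0,-5,1,0,0,0,0,0,-5,1,0,0,0,0,0,-5,1,0,0,0,0,0,-5,1,0,0,0,0,0,-5,1]
}}

```text
clock: 7.3
eef_pos: [0.5172, -0.283, 0.3124]
tool_rot: [0.852, 0.523, -0.001, -0.002]
ft_force: [-0.1, 0.3, -2.7]
grip_width: 0.0148
```

Call:
{"op": "drive_tool", "data": {
  "steps": [0,0,0,0,0,-5,1,0,0,0,0,0,-5,1,0,0,0,0,0,-5,1,0,0,0,0,0,-5,1,0,0,0,0,0,-5,1,0,0,0,0,0,-5,1,0,0,0,0,0,-5,1,0,0,0,0,0,-5,1]
}}

```text
clock: 7.97
eef_pos: [0.5172, -0.283, 0.3124]
tool_rot: [0.622, 0.783, -0.0, -0.002]
ft_force: [0.3, -0.1, -3.7]
grip_width: 0.0151
```

Call:
{"op": "drive_tool", "data": {
  "steps": [0,0,0,0,0,-5,1,0,0,0,0,0,-5,1,0,0,0,0,0,-5,1,0,0,0,0,0,-5,1,0,0,0,0,0,-5,1,0,0,0,0,0,-5,1,0,0,0,0,0,-5,1,0,0,0,0,0,-5,1]
}}

```text
clock: 8.63
eef_pos: [0.5172, -0.283, 0.3124]
tool_rot: [0.317, 0.948, 0.0, -0.002]
ft_force: [-0.4, 1.0, -3.1]
grip_width: 0.0152
```

Call:
{"op": "drive_tool", "data": {
  "steps": [0,0,0,0,0,-5,1,0,0,0,0,0,-5,1,0,0,0,0,0,-5,1,0,0,0,0,0,-5,1,0,0,0,0,0,-5,1,0,0,0,0,0,-5,1,0,0,0,0,0,-2,1,0,0,0,0,0,0,1]
}}

```text
clock: 9.3
eef_pos: [0.5172, -0.283, 0.3125]
tool_rot: [0.045, 0.999, 0.001, -0.002]
ft_force: [-0.6, -0.4, -2.9]
grip_width: 0.015
```

```bash
python3 -c "
from h import *
to(.5386,-.0173,185.3-360)"
```

```text
clk 9.3 pos [ 0.5172 -0.283   0.3125] yaw 174.86 z-axis [-0.0037  0.0021 -1.    ] tool shift [0.0025 0.2665 0.0005] turn z 349.56 j [-0.5   0.42  0.28  1.44  0.   -1.98] F [-0.6 -0.4 -2.9]
```

Call:
{"op": "drive_tool", "data": {
  "steps": [0,0,0,0,0,-4,1,0,0,0,0,0,-4,1,0,0,0,0,0,-2.4,1,-0.002,0.01,0,0,0,0,1,-0.0035,0.02,0,0,0,0,1,-0.0035,0.02,0,0,0,0,1,-0.0035,0.02,0,0,0,0,1,-0.0035,0.02,0,0,0,0,1]
}}

```text
clock: 9.97
eef_pos: [0.525, -0.1906, 0.3138]
tool_rot: [-0.045, 0.999, 0.001, -0.001]
ft_force: [-0.2, -0.1, -2.6]
grip_width: 0.0151
```

Call:
{"op": "drive_tool", "data": {
  "steps": [-0.0035,0.02,0,0,0,0,1,-0.0035,0.02,0,0,0,0,1,-0.0035,0.02,0,0,0,0,1,-0.0035,0.02,0,0,0,0,1,-0.0035,0.02,0,0,0,0,1,-0.0035,0.02,0,0,0,0,1,-0.0035,0.02,0,0,0,0,1,-0.003,0.015,0,0,0,0,1]
}}

```text
clock: 10.63
eef_pos: [0.5378, -0.0331, 0.314]
tool_rot: [-0.046, 0.999, 0.001, -0.001]
ft_force: [0.4, -0.3, -2.4]
grip_width: 0.0152
```

Call:
{"op": "drive_tool", "data": {
  "steps": [-0.002,0.012,0,0,0,0,1,0,0.005,0,0,0,0,1,0,0,0,0,0,0,1,0,0,0,0,0,0,1]
}}

```text
clock: 10.97
eef_pos: [0.5387, -0.0184, 0.3146]
tool_rot: [-0.046, 0.999, -0.0, -0.0]
ft_force: [-0.8, 0.4, -2.4]
grip_width: 0.0149
```

```bash
python3 -c "
from h import *
to(.5386,-.0173,185.3-360)
o=bot.get_obs(); e=o['eef_pos']
z=e[2]-.054-.122
for c in ('side','top','wrist'):
    p,d=vision.camera(c); cv2.imwrite('pics/%s4.png'%c,p[:,:,::-1])
R=Ro.from_quat(o['tool_rot']).as_matrix(); yw=np.degrees(np.arctan2(R[1,0],R[0,0]))
T=[tote(e[0],e[1],yw,z,True)]
overlay('side',cv2.imread('pics/side4.png'),T+[tote(.5386,-.0173,5.3)],(180,360,80,260),3,'pics/o4s.png')
overlay('wrist',cv2.imread('pics/wrist4.png'),T,(0,512,0,384),1.5,'pics/o4w.png')"
```

```text
clk 10.97 pos [ 0.5387 -0.0184  0.3146] yaw -174.71 z-axis [-6.e-04 -6.e-04 -1.e+00] tool shift [ 0.      0.0011 -0.    ] turn z -0.01 j [-0.03  0.31  0.13  1.39 -0.   -1.7 ] F [-0.8  0.4 -2.4]
```

View pics/o4s.png

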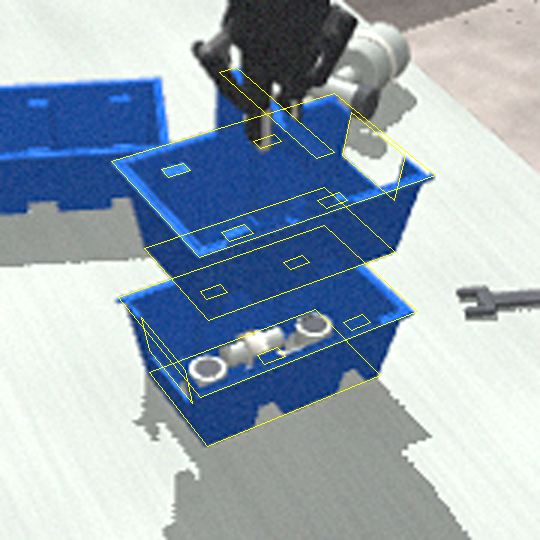

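View pics/o4w.png

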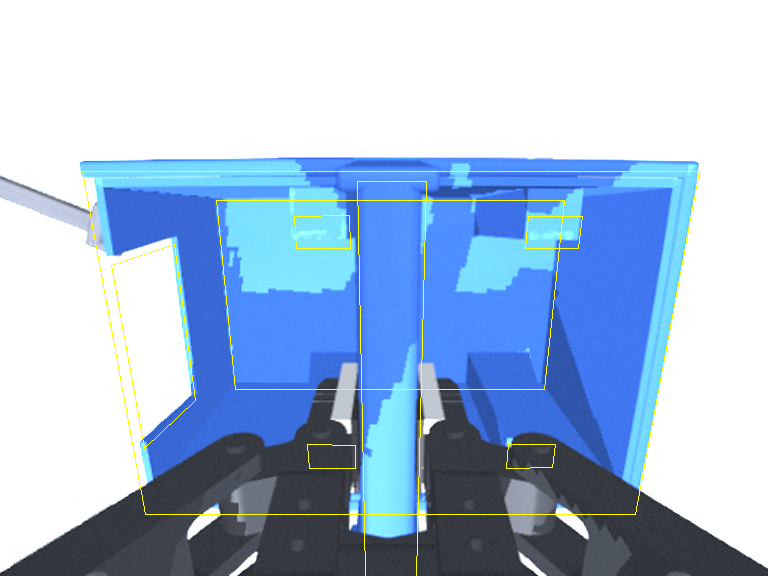

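The overlays agree: the carried tote is level, its dip faces away from the robot, and it is centred within about 1 mm over the full tote. The stacked TCP height should be 0.245. I descend to about 8 mm above that, then go slowly.

Call:
{"op": "drive_tool", "data": {
  "steps": [0,0.001,0.01,0,0,0,1,0,0,0.012,0,0,0,1,0,0,0.012,0,0,0,1,0,0,0.012,0,0,0,1,0,0,0.01,0,0,0,1,0,0,0.004,0,0,0,1,0,0,0,0,0,0,1,0,0,0,0,0,0,1]
}}

```text
clock: 11.78
eef_pos: [0.5389, -0.0175, 0.2548]
tool_rot: [-0.046, 0.999, 0.0, -0.0]
ft_force: [0.4, 0.3, -3.5]
grip_width: 0.0153
```

```bash
python3 -c "
from h import *
to(.5386,-.0173,185.3-360)
p,d=vision.camera('side'); cv2.imwrite('pics/side5.png',p[:,:,::-1])
e=bot.get_obs()['eef_pos']
overlay('side',cv2.imread('pics/side5.png'),[tote(e[0],e[1],185.3,e[2]-.1752,True),tote(.5386,-.0173,5.3)],(180,360,80,260),3,'pics/o5s.png')"
```

```text
clk 11.78 pos [ 0.5389 -0.0175  0.2548] yaw -174.71 z-axis [-2.e-04  0.e+00 -1.e+00] tool shift [0.0003 0.0002 0.    ] turn z -0.01 j [-0.03  0.34  0.02  1.24  0.   -1.7 ] F [ 0.4  0.3 -3.5]
```

View pics/o5s.png

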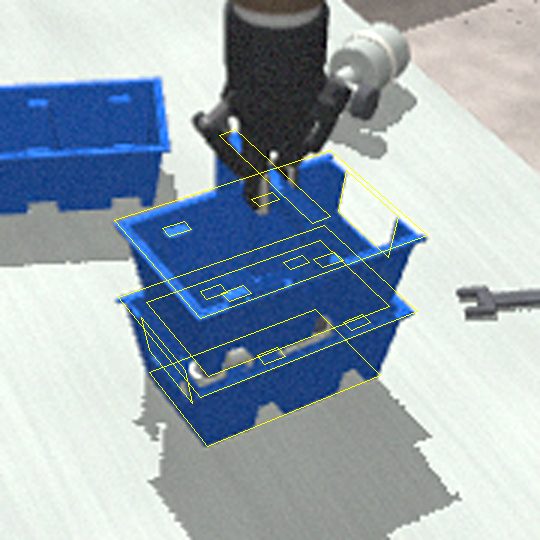

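No contact yet. The floor is at about 80 mm, with about 10 mm to go. I lower in small rows.

Call:
{"op": "drive_tool", "data": {
  "steps": [0,0,0.0015,0,0,0,1,0,0,0.0015,0,0,0,1,0,0,0.0015,0,0,0,1,0,0,0.0015,0,0,0,1,0,0,0.001,0,0,0,1,0,0,0.001,0,0,0,1,0,0,0,0,0,0,1]
}}

```text
clock: 12.42
eef_pos: [0.5387, -0.0173, 0.2466]
tool_rot: [-0.046, 0.999, 0.0, -0.0]
ft_force: [-0.6, -0.1, -3.0]
grip_width: 0.0152
```

Call:
{"op": "drive_tool", "data": {
  "steps": [0,0,0.0007,0,0,0,1,0,0,0.0007,0,0,0,1,0,0,0,0,0,0,1]
}}

```text
clock: 12.67
eef_pos: [0.5388, -0.0173, 0.2454]
tool_rot: [-0.046, 0.999, 0.0, -0.0]
ft_force: [-1.4, 0.4, -3.8]
grip_width: 0.0152
```

Call:
{"op": "drive_tool", "data": {
  "steps": [0,0,0.0006,0,0,0,1,0,0,0,0,0,0,1]
}}

```text
clock: 12.83
eef_pos: [0.5389, -0.0173, 0.2452]
tool_rot: [-0.046, 0.999, -0.0, 0.0]
ft_force: [-0.2, -1.0, -1.5]
grip_width: 0.0149
```

Call:
{"op": "drive_tool", "data": {
  "steps": [0,0,0.0006,0,0,0,1,0,0,0,0,0,0,1]
}}

```text
clock: 13.0
eef_pos: [0.5389, -0.0173, 0.2451]
tool_rot: [-0.046, 0.999, -0.0, 0.0]
ft_force: [-1.7, 0.0, 3.4]
grip_width: 0.0152
```

Contact came at the expected height, and the force went from -3.8 to +3.4 N. I check before letting go.

```bash
python3 -c "
from h import *
p,d=vision.camera('side'); cv2.imwrite('pics/side6.png',p[:,:,::-1])
overlay('side',cv2.imread('pics/side6.png'),[tote(.5389,-.0173,185.3,.07,True),tote(.5386,-.0173,5.3)],(180,360,80,260),3,'pics/o6s.png')"
```

```text
(no output)
```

View pics/o6s.png

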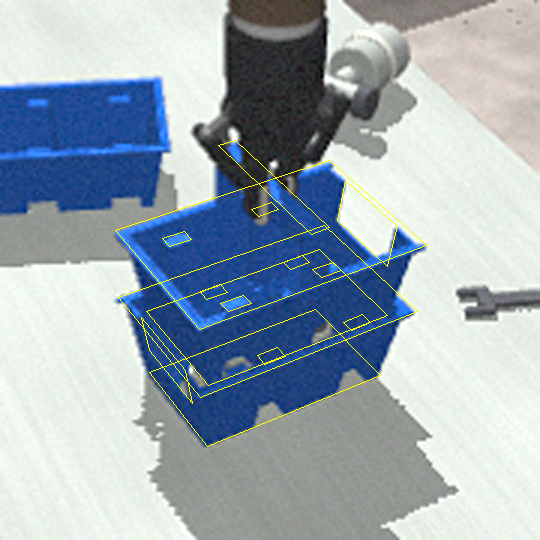

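Both outlines fit the stacked pose. I release.

Call:
{"op": "drive_tool", "data": {
  "steps": [0,0,0,0,0,0,0.6,0,0,0,0,0,0,0.3,0,0,0,0,0,0,0,0,0,0,0,0,0,-0.5,0,0,0,0,0,0,-1,0,0,0,0,0,0,-1,0,0,0,0,0,0,-1,0,0,0,0,0,0,-1]
}}

```text
clock: 13.72
eef_pos: [0.5389, -0.0173, 0.2443]
tool_rot: [-0.046, 0.999, -0.0, 0.0]
ft_force: [-0.2, 0.0, -0.2]
grip_width: 0.0852
```

Call:
{"op": "drive_tool", "data": {
  "steps": [0,0,-0.005,0,0,0,-1,0,0,-0.01,0,0,0,-1,0,0,-0.02,0,0,0,-1,0,0,-0.025,0,0,0,-1,0,0,-0.025,0,0,0,-1,0,0,-0.025,0,0,0,-1,0,0,-0.02,0,0,0,-1,0,0,0,0,0,0,-1]
}}

```text
clock: 14.38
eef_pos: [0.5402, -0.0173, 0.3805]
tool_rot: [-0.046, 0.999, -0.0, 0.005]
ft_force: [0.3, -0.1, -0.3]
grip_width: 0.0853
```

Call:
{"op": "drive_tool", "data": {
  "steps": [0,-0.02,0,0,0,0,-1,0,-0.03,0,0,0,0,-1,0,-0.03,0,0,0,0,-1,0,-0.03,0,0,0,0,-1,0,-0.03,0,0,0,0,-1,0,-0.03,0,0,0,0,-1,0,-0.03,0,0,0,0,-1,0,0,0,0,0,0,-1]
}}

```text
clock: 15.05
eef_pos: [0.5571, -0.2214, 0.3736]
tool_rot: [-0.043, 0.999, -0.001, -0.0]
ft_force: [-0.2, 0.9, 0.2]
grip_width: 0.0855
```

```bash
python3 -c "
from h import *
to(.5386,-.0173,185.3-360)
T=[tote(.5389,-.0173,185.3,.07,True),tote(.5386,-.0173,5.3)]
for c,k in (('side',(180,360,80,260)),('top',(90,320,130,250))):
    p,d=vision.camera(c); cv2.imwrite('pics/%s7.png'%c,p[:,:,::-1])
    overlay(c,cv2.imread('pics/%s7.png'%c),T,k,3,'pics/o7%s.png'%c)
m=vision.camera_model('top');P,u,v=cloud(m,d)
for lo,hi in ((.142,.16),(.185,.21)):
    s=(P[:,2]>lo)&(P[:,2]<hi)&(abs(P[:,0]-.54)<.13)&(abs(P[:,1]+.017)<.1)
    r=cv2.minAreaRect(P[s,:2].astype(np.float32)*1000);A=np.linalg.lstsq(np.c_[P[s,:2]-[.539,-.017],np.ones(s.sum())],P[s,2],rcond=None)[0]
    print(s.sum(),r,A)
s=(P[:,2]>.072)&(P[:,2]<.09)&(u<180)&(u>80)&(v<250)&(v>140); print(cv2.minAreaRect(P[s,:2].astype(np.float32)*1000))
d0=np.load('pics/top_d.npy');P,u,v=cloud(m,d0)
s=(P[:,2]>.072)&(P[:,2]<.09)&(u<180)&(u>80)&(v<250)&(v>140); print(cv2.minAreaRect(P[s,:2].astype(np.float32)*1000))
"
```

```text
clk 15.05 pos [ 0.5571 -0.2214  0.3736] yaw -175.01 z-axis [-6.0e-04 -2.1e-03 -1.0e+00] tool shift [ 0.0007  0.2049 -0.0004] turn z -0.31 j [-0.38  0.44  0.46  1.6  -0.   -2.04] F [-0.2  0.9  0.2]
735 ((537.8326416015625, -19.226776123046875), (208.21290588378906, 142.35804748535156), 5.236133098602295) [-0.00254542 -0.0011738   0.14906525]
413 ((539.1300048828125, -19.363128662109375), (22.44312286376953, 139.85281372070312), 5.108083724975586) [0.36672649 0.03019332 0.2003857 ]
((481.4979248046875, 335.9376525878906), (143.21803283691406, 209.94705200195312), 71.16698455810547)
((481.6030578613281, 336.63818359375), (145.0260772705078, 209.6837921142578), 71.4459228515625)
```

View pics/o7side.png

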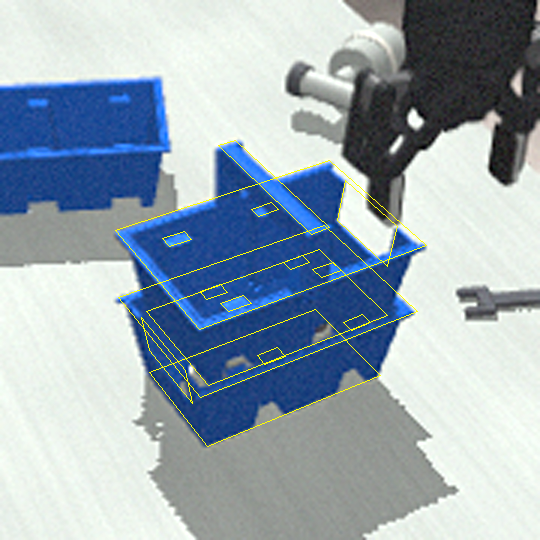

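View pics/o7top.png

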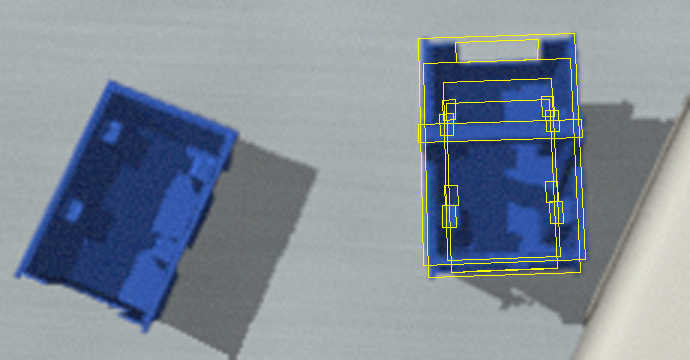

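The rim is level (tilt under 0.2°) at 149 mm, which is about the 150 mm expected when stacked. The other totes are where they were, and the gripper is clear.

```bash
python3 -c "
from workcell import job_done
print(job_done())"
```

```text
the job is handed in; nothing more can be done
None
```

The handled tote now stands on the tote with the steel fittings, turned the opposite way to it (dipped front over plain back). I gripped it by the handle bar, lifted and turned it by about 158°, lowered it until it touched, let go, and handed in at about 15 s.

Last checks:
- **Height:** it touched down at the expected height, with a contact force of only a few newtons. Its rim measures about 149 mm, against 150 mm expected.
- **Level and direction:** the rim is tilted by less than 0.2°, and it is turned 180° from the lower tote to within about 0.2°.
- **Centring:** the top camera puts it about 2 mm off centre, against 7 mm of play. That is within the calibration error, and the side view shows it centred.
- **Other totes:** the full tote still fits its original outline in the camera pictures. The empty tote's measured position differs by less than 1 mm from the start, which is measurement noise.
- **Gripper:** it is clear of everything, and the last force reading was about 0.

No check failed.

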